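# Switch on the test feed over its touch guard with the hook rod

### The arm

A 7-joint arm with a two-finger parallel gripper is mounted at the origin on a cart in front of the work surface, level with it; the furniture and walls round the work are solid. World frame = base frame: x ahead of the robot, y to its left, z up, the work surface at z = 0. Lengths are in m, angles in rad, forces in N, time in s.
With the tool pointing down it reaches from about 0.425 to 0.875 m from the base axis. Payload 4.7 kg.
Tool frame: the origin (TCP) lies midway between the tips of the shut fingers; the grasp point (between the pads) lies 19 mm behind it; z points along the fingers, y is the line along which they close (so a half turn about z gives the same grasp; the last joint's range is limited). The gripper opens to 87 mm and grips with 3 to 60 N. Pads are 19 mm wide; open, the fingers measure 117 mm over their backs; the gripper's body (75 mm by 190 mm) begins 51 mm behind the grasp point.
Start: joints at [1.183, 0.321, -0.07, 1.45, 0.023, 1.371, -0.057], TCP at [0.254, -0.598, 0.223] pointing down, gripper open.
Joint ranges: [-2.86, 2.86], [-0.3, 2.09], [-1.38, 1.24], [0.06, 2.45], [-1.56, 4.7], [0.09, 2.05], [-2.69, 2.69]. Speed limits (rad/s): [2.57, 2.57, 3.14, 3.14, 3.14, 3.14, 3.14].

### API

Orientations are given as a rotation vector (axis times angle).
In Python, from bench import ctrl, get_image, calibration gives the robot as it stands.
- The arm moves only by the tool apply_moves, never from a script. Its arguments are lists of equal length, an entry for each row: "dp": the shift along the tool's x, y, z in m, a list of three; "twist": the turn, a rotation vector about the tool's x, y, z in rad, a list of three; "fingers": the closure, from 0 (fully open) to 1 (shut). In form: {"dp": [[dx, dy, dz], ...], "twist": [[ax, ay, az], ...], "fingers": [fingers, ...]}. A call has 1 to 10 rows; each row shifts and turns the commanded pose from where the row before left it, along the tool's axes as they then stand; what a row does not reach is not made up. A row lasts 1/10 s, in which the tool goes at most 50 mm and 8.59 degrees, less where a joint would pass 70% of its speed; a pose out of reach is approached as far as the arm can. A call is refused whole if a number of a shift passes 0.05 or a number of a turn 0.15, either way. A call with a gripper value outside its range is refused whole. The fingers move at their own pace and stop on an object; "newtons" is the grip in N (left out, the last holds). Time passes only in rows, so rows that do not move let the fingers close. It gives the time, the measured TCP pose, the force, the opening and the grip force at its end, in the units of the state.
- ctrl.get_state(): the state, without advancing time (a new reading comes with each control period).
- get_image(name): name is "side" or "top"; returns the picture (400x640x3 uint8, red, green, blue); there is no depth.
- calibration(name): a dict with "fx", "fy", "cx", "cy" (pixels), "k1" (the pictures are not rectified: a ray, as slopes to the right and down, at radius r is drawn at 1 + k1 r^2 times it, then the intrinsics apply), "eye" and "attitude" of the camera in the world. Camera axes: x right, y up, looking along -z (the intrinsics and any distortion apply to the point x, -y, -z); pixel columns grow to the right and rows downward; lengths in m; the calibration is good to about 2 mm. A picture is of the moment at which its call begins. calibration takes no time and is no camera call.
- ctrl.close_job(): hands the job in; it is judged then, once.
The state is a dict: "time": time; "joint_positions": joint angles; "qd": joint speeds; "joint_torque": joint torques, N m; "position": TCP position; "tool_rot": TCP orientation; "ft_force": force on the tool from outside, world axes, zero at the start; "torque": the same for the moment, N m; "grip_width": opening from 0.0 (shut) to 1.0 (fully open); "grip_force": force on a finger pad.
Only numpy, scipy, OpenCV 4.12 (cv2) and the standard library are available. Lean on these libraries where they do the work, as an engineer would, in place of code of your own. Each camera call takes 0.05 s, during which the arm holds its last target. There are 200 camera calls.

### The job

Switch on the test feed: take the insulated hook rod from its rest, reach over the yellow touch guard with it and pull the toggle lever with the orange cap all the way towards you. Leave the lever with the black cap as it is, do not touch either lever with the gripper or arm, and then put the rod back in the forks of its rest.

Things in the scene. Friction and masses are not known exactly. Their poses are not given: they have to be found in the camera images.
- hook_rod: Loose hook rod, 0.15 kg. Black handle 160 long (x), 20 wide (y), 24 mm high, red bands at its ends; origin at its centre, x towards the hook, z up. From x = +80 mm a round red rod, 12 mm thick, runs straight on to x = +170 mm and bends down into a vertical leg ending 115 mm below the origin. Starts level in its rest, origin 150 mm above the bench. Grip the handle across its width, near the centre.
- rod_tip (a point): Lower end of the hook rod's leg: (+170, 0, -115) mm in the rod's frame.
- rod_rest: Fixed rest: dark plate 160 x 100 x 8 mm with two aluminium forks at x = +50 and -50 mm, each 12 mm thick along x. Origin at bench level under its centre; x is the way the rod points. Forks open upward: flat floor 26 mm wide, 138 mm above the bench, sides flaring to about 56 mm at 160 mm. A rod lying in them has its origin 150 mm above the rest's origin.
- feed_box: Fixed box, 240 mm wide (y). Origin at bench level midway between the levers' pivots; x away from the robot. Yellow guard: wall 6 mm thick at x = -90 mm, full width, rim 119 mm high. Behind it an open pocket with the levers at y = +50 and -50 mm (which is where varies), cheeks 40 mm high, and a grey case 85 mm high (posts 96) from x = +120 to +190 mm.
- orange_lever (a joint): Toggle lever with the orange cap: 0 leans 0.5 rad away from the robot (off), 1.0 leans 0.5 rad towards the robot and guard (fully on, at its stop); upright at 0.5. Turns about the box's y. Held by friction only: about 1.2 N at the cap moves it and it stays where left. Starts at 0 to 0.12.
- orange_lever_cap (a point): Centre of the orange cap, a round bar 36 mm long along the box's y, 18 mm thick, 70 mm from the lever's pivot, which is 28 mm above the bench at box x = 0. Cap centre: box x = +34 mm, 89 mm high at joint 0; x = 0, 98 mm high at 0.5; x = -34 mm, 89 mm high at 1.0.
- black_lever (a joint): The other toggle lever, with a black cap, of the same shape and motion; starts at 0 to 0.12 and is to be left alone.
- black_lever_cap (a point): Centre of the black cap (same size as the orange one).

How it is judged:
By the outcome, as a careful person would: the job done as asked, in the order asked, and still so for the second after the job is handed in, with the robot touching nothing.
It also fails if it takes over 45 s, if anything falls off the work surface, if the arm or the gripper's body presses on something with over 40 N, if the wrist force passes 120 N, or if a joint passes its speed limit or range.

## Working session

There is one attempt and no reset: what is moved stays moved. The work goes in short steps, Python scripts to look and compute and a tool call to move; the robot and the scene stay as the last step left them, time stands still between calls to the robot, and variables do not carry over. Pictures are saved under pics/ and viewed, at most 10 in all, crops included, and the job is handed in when it is done.

Besides the shell and the picture viewer there is one more tool, called after "Call:" as name(argument=value, ...) on one line, values as JSON. apply_moves: Moves the arm, as the interface text tells. Its arguments: {"type":"object","properties":{"dp":{"type":"array"},"twist":{"type":"array"},"fingers":{"type":"array"},"newtons":{"type":"number"}},"required":["dp","twist","fingers"]}

```bash
ls; mkdir -p pics
python3 - <<'E'
from bench import ctrl,get_image,calibration
import cv2
for n in("side","top"):
    cv2.imwrite(f"pics/{n}0.png",get_image(n)[:,:,::-1]); print(n,calibration(n))
s=ctrl.get_state(); print(s)
E
```

```text
pics
side {'fx': 461.1747105028783, 'fy': 461.1747105028783, 'cx': 323.8163432764714, 'cy': 206.93906472140543, 'k1': 0.007935873627058134, 'eye': array([0.30160616, 0.61491738, 0.71513839]), 'attitude': array([ 0.22149855, -1.21513215, -2.4847219 ])}
top {'fx': 399.0420098843409, 'fy': 399.0420098843409, 'cx': 321.4941586554779, 'cy': 199.69064093550162, 'k1': -0.10331595300539743, 'eye': array([ 0.42869711, -0.1021965 ,  1.15070153]), 'attitude': array([ 0.0985733 , -0.12730069, -1.54521393])}
{'time': 0.1, 'joint_positions': array([ 1.1830986 ,  0.32172624, -0.07005708,  1.45156501,  0.02260444,
        1.3708151 , -0.05692492]), 'qd': array([ 0.00064584, -0.00029074, -0.00093604, -0.00406688, -0.00135222,
       -0.00019205,  0.00097849]), 'joint_torque': array([-3.28104852e-04, -4.92574811e+01, -4.05669976e-01, -3.13397777e+01,
       -6.40054978e-02,  3.94848967e-02,  1.04337239e-04]), 'position': array([ 0.25393718, -0.59779407,  0.22157935]), 'tool_rot': array([-3.07678020e+00, -6.26538520e-01,  7.06703534e-04]), 'ft_force': array([ 0.03430969, -0.06887885,  1.05495017]), 'torque': array([-0.01507628, -0.04882653,  0.00513432]), 'grip_force': 0.0, 'grip_width': 1.0017975956268295}
```

View pics/side0.png

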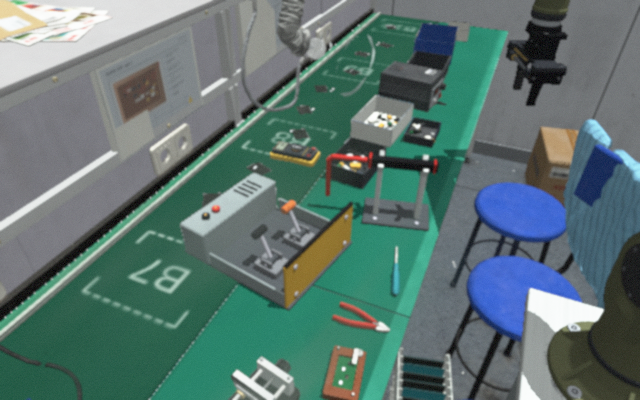

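View pics/top0.png

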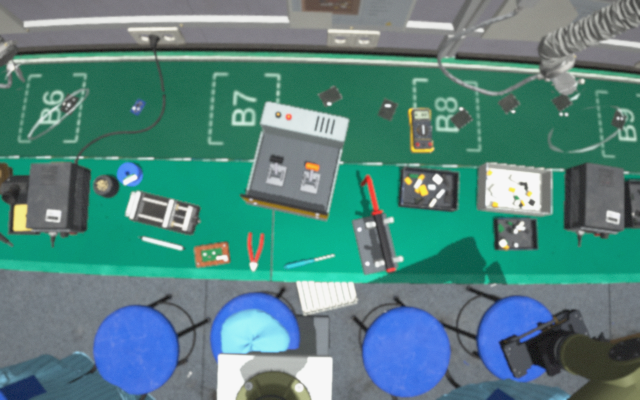

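The side view shows the orange cap at about (289,206), the black cap at (260,231) and the rod from (330,190) to (437,165). The top view shows the orange cap at (312,167), the rod from (365,178) to (390,270), and the guard from (243,198) to (328,215).

```bash
cat > h.py <<'E'
import numpy as np, cv2
from scipy.spatial.transform import Rotation as R
from bench import ctrl,get_image,calibration
C={n:calibration(n) for n in("side","top")}
def K(c): return np.array([[c["fx"],0,c["cx"]],[0,c["fy"],c["cy"]],[0,0,1]])
def ray(n,uv):
    c=C[n]; p=cv2.undistortPoints(np.array([[uv]],float),K(c),np.array([c["k1"],0,0,0]))[0,0]
    d=R.from_rotvec(c["attitude"]).apply([p[0],-p[1],-1]); return c["eye"],d/np.linalg.norm(d)
def onz(n,uv,z): e,d=ray(n,uv); return e+d*(z-e[2])/d[2]
def proj(n,P):
    c=C[n]; q=R.from_rotvec(c["attitude"]).inv().apply(np.asarray(P)-c["eye"]); x=np.array([q[0],-q[1]])/-q[2]
    x=x*(1+c["k1"]*(x@x)); return x*c["fx"]+[c["cx"],c["cy"]]
def tri(a,b):
    e,d=ray("side",a); f,g=ray("top",b); t=np.linalg.lstsq(np.c_[d,-g],f-e,rcond=None)[0]
    p,q=e+t[0]*d,f+t[1]*g; return (p+q)/2,np.linalg.norm(p-q)
def blobs(im,lo,hi,amin=8):
    h=cv2.cvtColor(im,cv2.COLOR_RGB2HSV); m=cv2.inRange(h,np.array(lo),np.array(hi))
    n,l,s,c=cv2.connectedComponentsWithStats(m); return [(s[i].tolist(),c[i].round(1).tolist()) for i in range(1,n) if s[i][4]>=amin]
E
python3 - <<'E'
from h import *
for n in C:
    im=get_image(n)
    print(n,"orange",blobs(im,(7,150,150),(16,255,255)))
    print("red",blobs(im,(0,150,90),(5,255,255)),blobs(im,(174,150,90),(180,255,255)))
    print("yel",blobs(im,(14,120,80),(32,255,255),60))
im=cv2.imread("pics/side0.png"); a=cv2.resize(im[140:320,180:450],None,fx=2.9,fy=2.9,interpolation=cv2.INTER_CUBIC); cv2.imwrite("pics/sc.png",a)
im=cv2.imread("pics/top0.png"); a=cv2.resize(im[90:290,230:420],None,fx=3,fy=3,interpolation=cv2.INTER_CUBIC); cv2.imwrite("pics/tc.png",a)
E
```

```text
side orange [([283, 201, 12, 11, 72], [288.5, 205.9])]
red [([327, 152, 46, 18, 225], [349.5, 158.0]), ([434, 160, 4, 8, 21], [435.2, 163.0]), ([327, 181, 2, 13, 19], [327.6, 187.5]), ([213, 207, 6, 4, 15], [215.6, 208.9]), ([341, 304, 6, 2, 8], [343.2, 304.6]), ([359, 311, 12, 8, 18], [364.5, 314.7]), ([345, 320, 29, 7, 61], [361.1, 323.4])] []
yel [([566, 130, 10, 18, 81], [571.1, 136.5]), ([271, 152, 48, 14, 253], [296.0, 158.6]), ([283, 206, 70, 101, 2303], [316.3, 256.6])]
top orange [([287, 115, 3, 3, 8], [288.1, 116.1]), ([306, 163, 13, 8, 42], [312.2, 166.2]), ([213, 245, 7, 2, 8], [215.8, 245.2]), ([224, 247, 4, 7, 18], [225.4, 250.3]), ([197, 248, 3, 5, 12], [197.8, 249.8]), ([204, 262, 13, 3, 14], [210.1, 262.6])]
red [([362, 176, 20, 39, 190], [372.1, 195.4]), ([248, 233, 6, 28, 71], [249.9, 247.1]), ([255, 235, 8, 26, 62], [259.3, 248.0]), ([387, 268, 8, 4, 20], [390.4, 269.4])] []
yel [([408, 108, 25, 45, 216], [415.3, 137.1]), ([415, 185, 13, 11, 97], [421.7, 190.2]), ([253, 200, 62, 16, 216], [284.5, 207.4])]
```

View pics/sc.png

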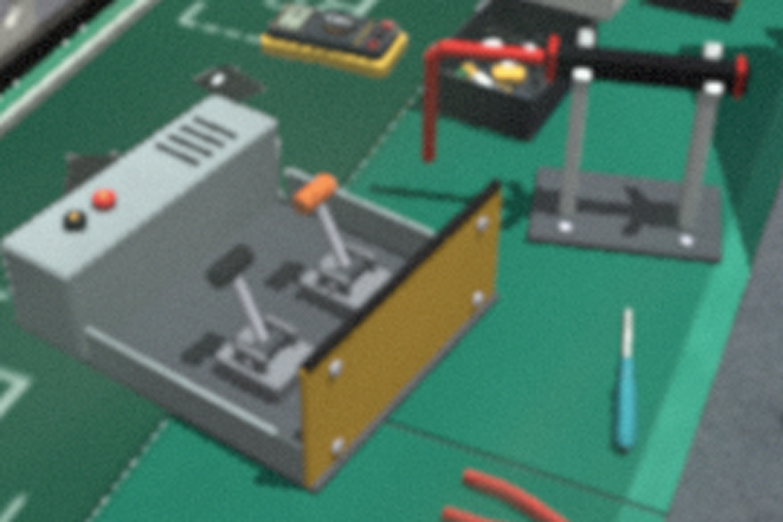

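View pics/tc.png

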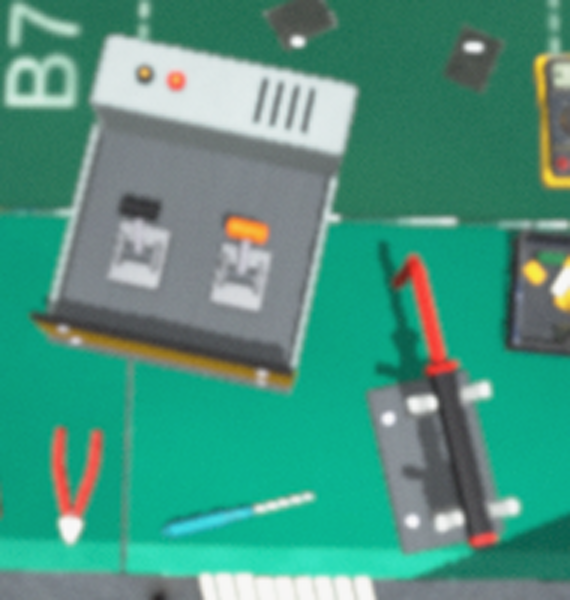

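The crops put the rod bend at side (329,157) / top (368,177) and its bands at side (371,160) and (435.5,166) / top (377,213) and (391,270). The rim ends are at side (351,203) and (285,268) / top (328,216) and (242,195).

Run:
```python
from h import *
s=lambda x,y:(180+(x+.5)/2.9-.5,140+(y+.5)/2.9-.5); t=lambda x,y:(230+(x+.5)/3-.5,90+(y+.5)/3-.5)
P=dict(cap=((288.6,206),(312.3,166.1)),blackcap=(s(231,265),t(140,207)),band1=(s(553,58),t(441,368)),band2=(s(741,76),t(483,540)),bend=(s(433,48),t(415,260)),
 tip=(s(428,158),t(397,285)),rimR=(s(497,183),t(295,378)),rimL=(s(305,370),t(36,318)))
D={}
for k,(a,b) in P.items(): D[k],e=tri(a,b); print(k,D[k].round(4),round(e,4))
def yaw(v): return np.degrees(np.arctan2(v[1],v[0]))
print("rod yaw",yaw(D['band1']-D['band2']),yaw(D['bend']-D['band2']),"box",yaw(D['rimL']-D['rimR'])-90, yaw(D['blackcap']-D['cap'])-90)
for n,z in(("top",.15),("side",.15)):
  q=[onz(n,P[k][n=="top"],z) for k in("band1","band2","bend")]; print(n,[x[:2].round(4) for x in q],yaw(q[2]-q[1]))
print("cap@z.09",[onz(n,P['cap'][n=="top"],.09).round(4) for n in C])
ru=[onz("top",P[k][1],.119) for k in("rimR","rimL")]; rs=[onz("side",P[k][0],.119) for k in("rimR","rimL")]
print(ru,rs,yaw(ru[1]-ru[0])-90,yaw(rs[1]-rs[0])-90, np.linalg.norm(ru[1]-ru[0]))
```

```text
cap [ 0.673  -0.0935  0.0919] 0.0026
blackcap [0.6913 0.0049 0.091 ] 0.0031
band1 [ 0.5443 -0.2599  0.1495] 0.0021
band2 [ 0.4016 -0.2955  0.1498] 0.0009
bend [ 0.6376 -0.2377  0.1471] 0.0015
tip [ 0.6367 -0.2349  0.0393] 0.0009
rimR [ 0.5404 -0.1371  0.1112] 0.0048
rimL [0.5864 0.0916 0.1094] 0.0012
rod yaw 14.006616098105864 13.76085567786612 box -11.379034712792375 -10.561722138874586
top [array([ 0.5453, -0.2596]), array([ 0.402 , -0.2954]), array([ 0.6377, -0.2371])] 13.885603061266924
side [array([ 0.543 , -0.2591]), array([ 0.4011, -0.2953]), array([ 0.6351, -0.2334])] 14.822874931063117
cap@z.09 [array([ 0.6727, -0.0957,  0.09  ]), array([ 0.6747, -0.0931,  0.09  ])]
[array([ 0.53724948, -0.13736169,  0.119     ]), array([0.5844049 , 0.08957252, 0.119     ])] [array([ 0.53974711, -0.12708113,  0.119     ]), array([0.58252015, 0.09996033, 0.119     ])] -11.738633261461217 -10.669078774718102 0.23178173172036115
```

```bash
cat >> h.py <<'E'
def go(p,yaw):
    "shift in present tool axes, then turn about present tool axes, to TCP p, tool down, x at yaw deg"
    s=ctrl.get_state(); T=R.from_rotvec(s["tool_rot"]); G=R.from_matrix(np.c_[[np.cos(np.radians(yaw)),np.sin(np.radians(yaw)),0],[np.sin(np.radians(yaw)),-np.cos(np.radians(yaw)),0],[0,0,-1]])
    print("pos",s["position"].round(4),"t",s["time"],"F",s["ft_force"].round(2),"grip",round(s["grip_width"],3),round(s["grip_force"],1))
    print("turn first",(T.inv()*G).as_rotvec().round(4),"dp now",T.inv().apply(np.array(p)-s["position"]).round(4),"dp after turn",G.inv().apply(np.array(p)-s["position"]).round(4))
E
python3 -c "
from h import *
go([.473,-.2777,.222],14)"
```

```text
pos [ 0.254  -0.5979  0.2219] t 0.2 F [-0.    0.91  0.23] grip 0.998 0.0
turn first [-0.0012  0.0002  0.1574] dp now [ 3.268e-01 -2.091e-01  1.000e-04] dp after turn [ 2.899e-01 -2.578e-01 -1.000e-04]
```

Call:
apply_moves(dp=[[0,0,0],[0,0,0],[0.036,-0.032,0],[0.036,-0.032,0],[0.036,-0.032,0],[0.036,-0.032,0],[0.036,-0.032,0],[0.036,-0.032,0],[0.036,-0.032,0],[0.03,-0.03,0]], twist=[[0,0,0.079],[0,0,0.079],[0,0,0],[0,0,0],[0,0,0],[0,0,0],[0,0,0],[0,0,0],[0,0,0],[0,0,0]], fingers=[0,0,0,0,0,0,0,0,0,0], newtons=50)

```text
time: 1.2
position: [0.4678, -0.2811, 0.2226]
tool_rot: [3.118, 0.384, 0.001]
ft_force: [0.6, 0.2, 0.5]
grip_width: 1.003
grip_force: 0.0
```

Call:
apply_moves(dp=[[0,0,0],[0,0,0],[0,0,0]], twist=[[0,0,0],[0,0,0],[0,0,0]], fingers=[0,0,0])

```text
time: 1.5
position: [0.4656, -0.2851, 0.2224]
tool_rot: [3.118, 0.379, -0.001]
ft_force: [-0.3, -0.2, -0.4]
grip_width: 1.0
grip_force: 0.0
```

```bash
python3 -c "
from h import *
go([.473,-.2777,.131],14)
im=get_image('side')[:,:,::-1]
cv2.imwrite('pics/s1.png',cv2.resize(im[100:250,270:490],None,fx=3,fy=3))"
```

```text
pos [ 0.4656 -0.2851  0.2224] t 1.5 F [-0.34 -0.18 -0.36] grip 1.0 0.0
turn first [ 0.0005  0.0009 -0.0024] dp now [ 0.009  -0.0054  0.0914] dp after turn [ 0.0089 -0.0054  0.0914]
```

View pics/s1.png

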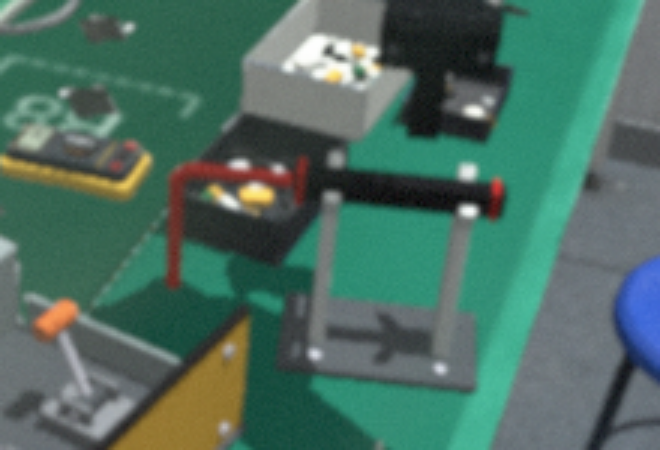

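The side crop shows the rod undisturbed in the forks. The open gripper is above and behind the handle, with a finger tip near pixel (412,145). I'm going down to grasp height.

Call:
apply_moves(dp=[[0.009,-0.0054,0.01],[0,0,0.02],[0,0,0.02],[0,0,0.02],[0,0,0.015],[0,0,0.006],[0,0,0],[0,0,0]], twist=[[0,0,0],[0,0,0],[0,0,0],[0,0,0],[0,0,0],[0,0,0],[0,0,0],[0,0,0]], fingers=[0,0,0,0,0,0,0,0])

```text
time: 2.35
position: [0.4745, -0.2766, 0.1322]
tool_rot: [3.118, 0.382, 0.002]
ft_force: [-0.4, -0.7, 0.1]
grip_width: 0.999
grip_force: 0.0
```

```bash
python3 -c "
from h import *
go([.473,-.2777,.131],14)
a=get_image('side')[100:230,300:480,::-1]; b=get_image('top')[150:300,300:450,::-1]
cv2.imwrite('pics/s2.png',np.hstack([cv2.resize(a,(400,290)),cv2.resize(b,(400,290))]))"
```

```text
pos [ 0.4745 -0.2766  0.1322] t 2.35 F [-0.4  -0.7   0.07] grip 0.999 0.0
turn first [ 0.0008 -0.0009 -0.0008] dp now [-0.0017  0.0007  0.0012] dp after turn [-0.0017  0.0007  0.0012]
```

View pics/s2.png

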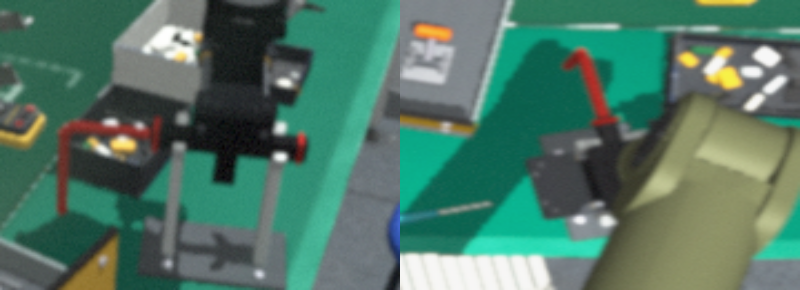

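The gripper straddles the handle midway between the forks, with the finger at about (222,165) in the left panel. I'll close it.

Call:
apply_moves(dp=[[0,0,0],[0,0,0],[0,0,0],[0,0,0],[0,0,0],[0,0,0],[0,0,0],[0,0,0]], twist=[[0,0,0],[0,0,0],[0,0,0],[0,0,0],[0,0,0],[0,0,0],[0,0,0],[0,0,0]], fingers=[1,1,1,1,1,1,1,1], newtons=50)

```text
time: 3.25
position: [0.4739, -0.2763, 0.1315]
tool_rot: [3.118, 0.382, -0.0]
ft_force: [-0.3, -0.2, 0.6]
grip_width: 0.356
grip_force: 0.0
```

```bash
python3 -c "
from h import *
s=ctrl.get_state();print(s)
go([.473,-.2777,.26],14)"
```

```text
{'time': 3.25, 'joint_positions': array([ 0.76143811,  0.18741581, -0.31218649,  1.81099904,  0.06272531,
        1.15281962, -0.89811455]), 'qd': array([ 0.00064462,  0.00166289, -0.00070345,  0.00046415, -0.00077468,
        0.00047316,  0.00011219]), 'joint_torque': array([-3.46424304e-04, -3.84604704e+01, -1.61013722e+00, -2.91790527e+01,
       -5.73055947e-02, -3.52752500e-02, -6.16159991e-05]), 'position': array([ 0.47394595, -0.27627838,  0.13151647]), 'tool_rot': array([ 3.11825599e+00,  3.82001584e-01, -1.15925501e-04]), 'ft_force': array([-0.31464282, -0.1756727 ,  0.55198199]), 'torque': array([-0.02494604,  0.00435679,  0.01139774]), 'grip_force': 0.0, 'grip_width': 0.35628251838395897}
pos [ 0.4739 -0.2763  0.1315] t 3.25 F [-0.31 -0.18  0.55] grip 0.356 0.0
turn first [ 0.      0.0001 -0.0006] dp now [-0.0013  0.0012 -0.1285] dp after turn [-0.0013  0.0012 -0.1285]
```

Call:
apply_moves(dp=[[0,0,0],[0,0,0],[0,0,0],[0,0,0],[0,0,0],[0,0,0]], twist=[[0,0,0],[0,0,0],[0,0,0],[0,0,0],[0,0,0],[0,0,0]], fingers=[1,1,1,1,1,1])

```text
time: 3.85
position: [0.474, -0.2763, 0.1316]
tool_rot: [3.118, 0.382, -0.0]
ft_force: [-0.1, -0.2, -0.4]
grip_width: 0.222
grip_force: 50.0
```

Call:
apply_moves(dp=[[0,0,-0.005],[0,0,-0.015],[0,0,-0.02],[0,0,-0.02],[0,0,-0.02],[0,0,-0.02],[0,0,-0.02],[0,0,-0.01],[0,0,0],[0,0,0]], twist=[[0,0,0],[0,0,0],[0,0,0],[0,0,0],[0,0,0],[0,0,0],[0,0,0],[0,0,0],[0,0,0],[0,0,0]], fingers=[1,1,1,1,1,1,1,1,1,1])

```text
time: 4.85
position: [0.4737, -0.2761, 0.2612]
tool_rot: [-3.118, -0.382, 0.001]
ft_force: [-0.1, 0.6, -1.9]
grip_width: 0.222
grip_force: 50.0
```

```bash
python3 -c "
from h import *
im=get_image('side');print(blobs(im,(0,150,70),(5,255,255)))
im=im[60:260,260:470,::-1]
cv2.imwrite('pics/s3.png',cv2.resize(im,None,fx=2.8,fy=2.8))
u=np.array([.981,-.194]);cap=np.array([.673,-.0935])
hook=cap+.04*u; g=hook-.17*u;print(hook,g)
go([*g,.26],-11.2)"
```

```text
[([328, 103, 49, 47, 244], [346.0, 113.8]), ([444, 108, 4, 12, 32], [445.4, 112.6]), ([213, 207, 6, 4, 14], [215.7, 208.9]), ([361, 312, 13, 9, 26], [366.2, 316.0]), ([351, 321, 23, 6, 55], [362.3, 323.6])]
[ 0.71224 -0.10126] [ 0.54547 -0.06828]
pos [ 0.4734 -0.276   0.2606] t 4.9 F [-0.44  0.57 -1.63] grip 0.222 50.0
turn first [-0.0008  0.0015  0.4392] dp now [ 0.1201 -0.1842  0.0006] dp after turn [ 0.0303 -0.2178  0.0006]
```

View pics/s3.png

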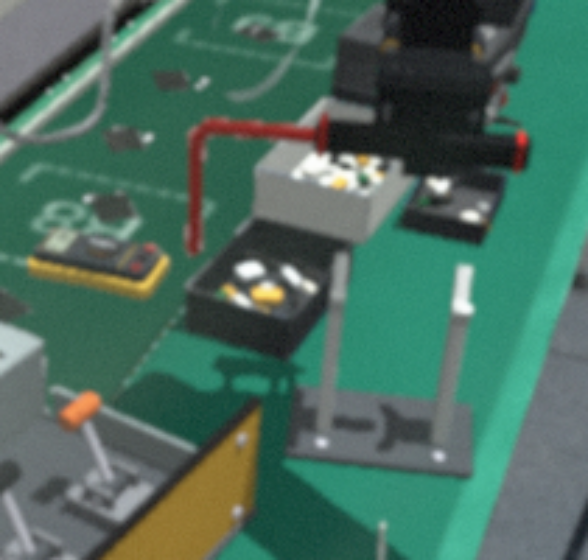

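The rod is held level, with its tip at pixel (329,150). Next I turn it and carry it over the guard.

Call:
apply_moves(dp=[[0,0,0],[0,0,0],[0,0,0],[0,0,0],[0.005,-0.03,0],[0.005,-0.04,0],[0.005,-0.04,0],[0.005,-0.04,0],[0.005,-0.04,0],[0.005,-0.028,0]], twist=[[0,0,0.11],[0,0,0.11],[0,0,0.11],[0,0,0.11],[0,0,0],[0,0,0],[0,0,0],[0,0,0],[0,0,0],[0,0,0]], fingers=[1,1,1,1,1,1,1,1,1,1])

```text
time: 5.9
position: [0.5457, -0.0646, 0.2604]
tool_rot: [-3.126, 0.303, 0.003]
ft_force: [-0.0, 0.0, -1.8]
grip_width: 0.222
grip_force: 50.0
```

Call:
apply_moves(dp=[[0,0,0],[0,0,0],[0,0,0]], twist=[[0,0,0],[0,0,0],[0,0,0]], fingers=[1,1,1])

```text
time: 6.2
position: [0.5452, -0.0699, 0.2607]
tool_rot: [3.125, -0.311, -0.003]
ft_force: [-0.1, -0.7, -1.6]
grip_width: 0.224
grip_force: 50.0
```

```bash
python3 -c "
from h import *
go([.5455,-.0683,.26],-11.2)
s=ctrl.get_state(); T=R.from_rotvec(s['tool_rot']); tip=s['position']+T.apply([.17,0,.096]); print('tip pred',tip, proj('side',tip),proj('top',tip),'cap',proj('side',[.673,-.0935,.091]))
a=get_image('side')[110:310,180:380,::-1]; b=get_image('top')[90:290,220:420,::-1]
cv2.imwrite('pics/s4.png',cv2.resize(np.hstack([a,b]),None,fx=2,fy=2,interpolation=cv2.INTER_CUBIC))"
```

```text
pos [ 0.5452 -0.0699  0.2607] t 6.2 F [-0.1  -0.68 -1.62] grip 0.224 50.0
turn first [ 0.0009  0.0016 -0.0029] dp now [-0.     -0.0017  0.0007] dp after turn [-0.     -0.0017  0.0007]
tip pred [ 0.71168507 -0.10350299  0.16440226] [272.84203945 171.86773241] [316.66122515 145.48160724] cap [288.02920132 206.16334106]
```

View pics/s4.png

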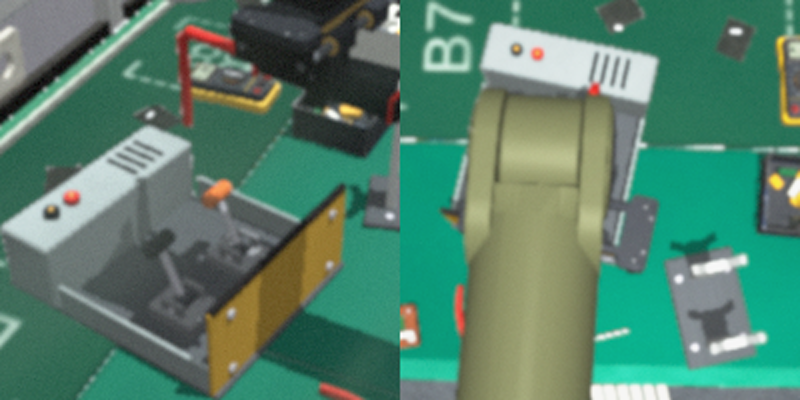

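The tip is seen at side pixel (274,171.5), which matches the prediction of (273,172). It is 40 mm beyond the cap, so I'm lowering it.

Call:
apply_moves(dp=[[0,-0.002,0.01],[0,0,0.02],[0,0,0.02],[0,0,0.02],[0,0,0.015],[0,0,0.005],[0,0,0],[0,0,0]], twist=[[0,0,0],[0,0,0],[0,0,0],[0,0,0],[0,0,0],[0,0,0],[0,0,0],[0,0,0]], fingers=[1,1,1,1,1,1,1,1])

```text
time: 7.1
position: [0.5469, -0.0664, 0.1723]
tool_rot: [3.126, -0.308, 0.002]
ft_force: [0.0, 0.4, -2.0]
grip_width: 0.223
grip_force: 50.0
```

```bash
python3 -c "
from h import *
s=ctrl.get_state(); T=R.from_rotvec(s['tool_rot']); tip=s['position']+T.apply([.17,0,.096]); print('tip pred',tip, proj('side',tip))
a=get_image('side');print(blobs(a,(7,150,130),(16,255,255)),blobs(a,(0,150,70),(5,255,255)))
a=a[130:270,200:390,::-1]
cv2.imwrite('pics/s5.png',cv2.resize(a,None,fx=3,fy=3,interpolation=cv2.INTER_CUBIC))"
```

```text
tip pred [ 0.7137406  -0.09962303  0.07657232] [273.1491798  205.10441626]
[([285, 201, 10, 8, 55], [289.6, 204.8])] [([273, 163, 21, 10, 89], [283.1, 167.0]), ([368, 198, 7, 13, 35], [370.4, 203.0]), ([213, 207, 6, 4, 14], [215.7, 208.9]), ([341, 304, 8, 3, 11], [343.9, 304.8]), ([355, 309, 19, 12, 39], [364.1, 314.5]), ([341, 319, 34, 8, 74], [359.8, 323.2])]
```

View pics/s5.png

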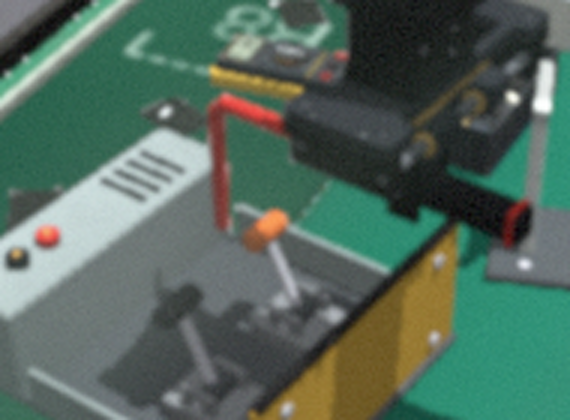

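The leg, with its tip at about (274,206), is behind the cap at (290,205). I'm pulling towards the robot now.

Call:
apply_moves(dp=[[-0.01,0,0],[-0.01,0,0],[-0.01,0,0],[-0.01,0,0],[-0.01,0,0],[-0.01,0,0],[-0.01,0,0],[-0.01,0,0],[-0.005,0,0],[0,0,0]], twist=[[0,0,0],[0,0,0],[0,0,0],[0,0,0],[0,0,0],[0,0,0],[0,0,0],[0,0,0],[0,0,0],[0,0,0]], fingers=[1,1,1,1,1,1,1,1,1,1])

```text
time: 8.15
position: [0.4618, -0.0496, 0.1714]
tool_rot: [3.126, -0.308, -0.002]
ft_force: [1.4, 0.6, -1.1]
grip_width: 0.222
grip_force: 50.0
```

Call:
apply_moves(dp=[[-0.004,0,0],[-0.002,0,0],[0,0,0]], twist=[[0,0,0],[0,0,0],[0,0,0]], fingers=[1,1,1])

```text
time: 8.45
position: [0.4582, -0.0487, 0.172]
tool_rot: [3.126, -0.308, 0.005]
ft_force: [4.3, -2.1, -2.8]
grip_width: 0.228
grip_force: 50.0
```

Call:
apply_moves(dp=[[-0.003,0,0],[0,0,0],[0,0,0]], twist=[[0,0,0],[0,0,0],[0,0,0]], fingers=[1,1,1])

```text
time: 8.75
position: [0.4576, -0.0487, 0.1722]
tool_rot: [3.126, -0.308, 0.013]
ft_force: [10.7, -0.8, -6.5]
grip_width: 0.22
grip_force: 50.0
```

```bash
python3 -c "
from h import *
s=ctrl.get_state(); T=R.from_rotvec(s['tool_rot']); tip=s['position']+T.apply([.17,0,.096]); print('tip pred',tip, proj('side',tip))
u=np.array([.981,-.194,0]);c=np.array([.673,-.0935,.089])
print('cap expected at 1.0',proj('side',c-.0665*u),'at .9',proj('side',c-.0605*u+[0,0,.0027]))
a=get_image('side');print(blobs(a,(7,150,130),(16,255,255)))
a=a[130:270,200:390,::-1]
cv2.imwrite('pics/s6.png',cv2.resize(a,None,fx=3,fy=3,interpolation=cv2.INTER_CUBIC))"
```

```text
tip pred [ 0.62508246 -0.08189904  0.0775534 ] [305.72719679 219.6831581 ]
cap expected at 1.0 [312.82683545 218.03297501] at .9 [310.53423147 216.02253197]
[([306, 212, 13, 11, 96], [312.1, 217.1])]
```

View pics/s6.png

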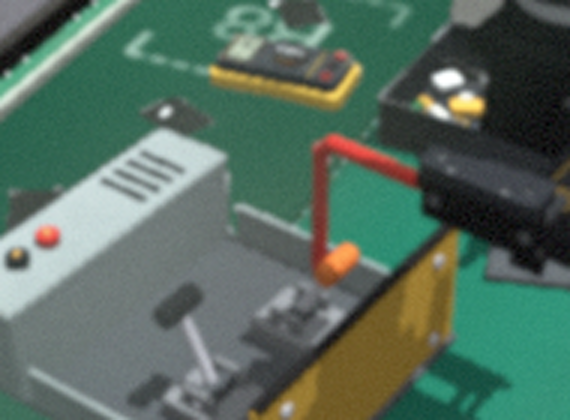

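The cap is at (312,217), which matches the expected position at the stop, and the force rose sharply there. The lever is fully on. I'll back off, lift and retrace.

Call:
apply_moves(dp=[[0.01,0,0],[0.015,0,0],[0.005,0,0],[0,0,-0.01],[0,0,-0.02],[0,0,-0.02],[0,0,-0.02],[0,0,-0.018],[0,0,0],[0,0,0]], twist=[[0,0,0],[0,0,0],[0,0,0],[0,0,0],[0,0,0],[0,0,0],[0,0,0],[0,0,0],[0,0,0],[0,0,0]], fingers=[1,1,1,1,1,1,1,1,1,1])

```text
time: 9.8
position: [0.4829, -0.0537, 0.2595]
tool_rot: [3.126, -0.308, -0.001]
ft_force: [0.3, 0.5, -1.9]
grip_width: 0.225
grip_force: 50.0
```

```bash
python3 -c "
from h import *
go([.474,-.2763,.26],13.97)
a=get_image('side');print(blobs(a,(7,150,130),(16,255,255)),blobs(a,(0,150,70),(5,255,255)))"
```

```text
pos [ 0.4829 -0.0537  0.2595] t 9.8 F [ 0.34  0.54 -1.94] grip 0.225 50.0
turn first [ 2.000e-04  6.000e-04 -4.399e-01] dp now [ 0.0346  0.2201 -0.0005] dp after turn [-0.0624  0.2138 -0.0005]
[([306, 212, 13, 11, 94], [312.4, 217.1])] [([294, 134, 35, 48, 271], [305.5, 147.9]), ([406, 170, 8, 14, 43], [408.2, 175.7]), ([213, 207, 6, 4, 14], [215.7, 208.9]), ([334, 316, 41, 11, 83], [357.5, 322.6]), ([368, 317, 6, 4, 10], [370.6, 318.6])]
```

Call:
apply_moves(dp=[[0.005,0.03,0],[0.006,0.038,0],[0.006,0.038,0],[0.006,0.038,0],[0.006,0.038,0],[0.006,0.038,0],[0,0,0],[0,0,0],[0,0,0],[0,0,0]], twist=[[0,0,0],[0,0,0],[0,0,0],[0,0,0],[0,0,0],[0,0,0],[0,0,-0.11],[0,0,-0.11],[0,0,-0.11],[0,0,-0.11]], fingers=[1,1,1,1,1,1,1,1,1,1])

```text
time: 10.85
position: [0.474, -0.276, 0.2577]
tool_rot: [-3.115, -0.389, 0.004]
ft_force: [-0.6, -0.7, -2.4]
grip_width: 0.224
grip_force: 50.0
```

Call:
apply_moves(dp=[[0,0,0],[0,0,0],[0,0,0]], twist=[[0,0,0],[0,0,0],[0,0,0]], fingers=[1,1,1])

```text
time: 11.15
position: [0.4746, -0.2763, 0.259]
tool_rot: [-3.118, -0.379, 0.001]
ft_force: [-0.8, 0.6, -2.3]
grip_width: 0.224
grip_force: 50.0
```

```bash
python3 -c "
from h import *
go([.474,-.2763,.1316],13.97)
s=ctrl.get_state(); T=R.from_rotvec(s['tool_rot']); f=lambda p:proj('side',s['position']+T.apply(p)).round(1)
print('tip',f([.17,0,.096]),'bend',f([.17,0,-.019]),'band2',f([-.08,0,-.019]))
a=get_image('side');print(blobs(a,(0,150,60),(5,255,255))[:4])"
```

```text
pos [ 0.4746 -0.2763  0.259 ] t 11.15 F [-0.77  0.62 -2.28] grip 0.224 50.0
turn first [-0.0007  0.0008 -0.0018] dp now [-5.000e-04 -1.000e-04  1.274e-01] dp after turn [-0.0006 -0.0002  0.1274]
tip [327.7 150.6] bend [328.9 104.3] band2 [447.5 114.5]
[([327, 103, 50, 47, 253], [345.8, 114.8]), ([443, 108, 4, 13, 31], [444.6, 114.0]), ([213, 207, 6, 4, 14], [215.7, 208.9]), ([341, 304, 6, 3, 9], [343.0, 304.8])]
```

The rod image matches the one from just after pick-up, so it hasn't slipped. I'm lowering it into the forks.

Call:
apply_moves(dp=[[0,0,0.015],[0,0,0.02],[0,0,0.02],[0,0,0.02],[0,0,0.02],[0,0,0.015],[0,0,0.01],[0,0,0.005],[0,0,0],[0,0,0]], twist=[[0,0,0],[0,0,0],[0,0,0],[0,0,0],[0,0,0],[0,0,0],[0,0,0],[0,0,0],[0,0,0],[0,0,0]], fingers=[1,1,1,1,1,1,1,1,1,1])

```text
time: 12.2
position: [0.4755, -0.2768, 0.1353]
tool_rot: [3.117, 0.382, 0.002]
ft_force: [-0.8, 0.1, -2.1]
grip_width: 0.224
grip_force: 50.0
```

Call:
apply_moves(dp=[[0,0,0.002],[0,0,0],[0,0,0]], twist=[[0,0,0],[0,0,0],[0,0,0]], fingers=[1,1,1])

```text
time: 12.5
position: [0.4751, -0.2766, 0.1329]
tool_rot: [3.118, 0.382, 0.001]
ft_force: [0.3, -0.1, -0.8]
grip_width: 0.224
grip_force: 50.0
```

```bash
python3 -c "
from h import *
go([.474,-.2763,.1316],13.97)
a=get_image('side');print(blobs(a,(0,150,90),(5,255,255))[:4])"
```

```text
pos [ 0.4751 -0.2766  0.1329] t 12.5 F [ 0.28 -0.14 -0.84] grip 0.224 50.0
turn first [ 0.0006 -0.0004  0.0001] dp now [-0.001  -0.0005  0.0013] dp after turn [-0.001  -0.0005  0.0013]
[([368, 152, 4, 14, 22], [369.5, 157.8]), ([327, 154, 41, 25, 157], [343.0, 159.8]), ([433, 160, 4, 6, 17], [434.6, 162.3]), ([327, 185, 2, 9, 15], [327.4, 188.9])]
```

Call:
apply_moves(dp=[[0,0,0.001],[0,0,0],[0,0,0],[0,0,0],[0,0,0],[0,0,0],[0,0,0],[0,0,0],[0,0,0],[0,0,0]], twist=[[0,0,0],[0,0,0],[0,0,0],[0,0,0],[0,0,0],[0,0,0],[0,0,0],[0,0,0],[0,0,0],[0,0,0]], fingers=[1,1,0,0,0,0,0,0,0,0])

```text
time: 13.55
position: [0.4749, -0.2765, 0.1315]
tool_rot: [3.118, 0.382, -0.0]
ft_force: [0.0, -0.1, -0.1]
grip_width: 0.869
grip_force: 0.0
```

Call:
apply_moves(dp=[[0,0,0],[0,0,0],[0,0,0],[0,0,0],[0,0,0],[0,0,0]], twist=[[0,0,0],[0,0,0],[0,0,0],[0,0,0],[0,0,0],[0,0,0]], fingers=[0,0,0,0,0,0])

```text
time: 14.15
position: [0.4749, -0.2765, 0.1316]
tool_rot: [3.118, 0.382, -0.0]
ft_force: [0.2, 0.1, 0.2]
grip_width: 1.003
grip_force: 0.0
```

Call:
apply_moves(dp=[[0,0,-0.01],[0,0,-0.02],[0,0,-0.02],[0,0,-0.03],[0,0,-0.03],[0,0,-0.03],[0,0,-0.01],[0,0,0],[0,0,0],[0,0,0]], twist=[[0,0,0],[0,0,0],[0,0,0],[0,0,0],[0,0,0],[0,0,0],[0,0,0],[0,0,0],[0,0,0],[0,0,0]], fingers=[0,0,0,0,0,0,0,0,0,0])

```text
time: 15.15
position: [0.4741, -0.2761, 0.2797]
tool_rot: [-3.116, -0.382, 0.004]
ft_force: [-0.5, 0.0, 0.6]
grip_width: 1.002
grip_force: 0.0
```

```bash
python3 -c "
from h import *
a=get_image('side');print(blobs(a,(7,150,130),(16,255,255)),blobs(a,(0,150,90),(5,255,255))[:4])
b=get_image('side').astype(int); o=cv2.imread('pics/side0.png')[:,:,::-1].astype(int)
d=lambda x,y,w,h:abs(b-o)[y:y+h,x:x+w].mean().round(1)
print('diff rod',d(325,150,120,80),'black lever',d(245,220,35,40),'ref',d(100,100,60,60))"
```

```text
[([306, 211, 14, 13, 108], [312.5, 217.1])] [([368, 153, 4, 13, 21], [369.5, 158.2]), ([328, 154, 40, 11, 117], [345.0, 157.8]), ([433, 160, 4, 6, 19], [434.7, 162.8]), ([327, 166, 3, 10, 17], [328.0, 170.1])]
diff rod 12.0 black lever 4.3 ref 2.9
```

```bash
python3 -c "
from bench import ctrl
print(ctrl.close_job())"
```

```text
the job is handed in; nothing more can be done
None
```

The test feed is on: I pulled the orange lever to its stop, left the black lever alone, put the rod back in its forks and handed the job in at about 15 s; the hand-in returned no verdict.

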